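# Register a galvanised coupon and hold the coating-thickness probe on its red spot

### The job

First slide the galvanised coupon on the blue measuring stage fully home: its long edge flat along the steel fence and its end against the steel pin. Then take the pencil probe out of its leaning cradle and stand it upright, square to the coupon, with its brass tip wholly inside the red ring, pressed down lightly so that the sprung tip is about half-way in. Finish while still gripping the probe and holding that reading, with the coupon still against fence and pin, and leave everything else on the bench where it is.

Things in the scene. Friction and masses are not known exactly. Their poses are not given: they have to be found in the camera images.
- stage: Fixed flat blue plate 150 x 175 mm, top at z 20 mm, spanning its x -95..55, y -105..70 mm. Origin: bench height, under the coupon's centre when fully home. On top, 14 mm tall: a straight steel fence, face at x 35, y -102..48 mm, and an upright steel end pin, 10 mm diameter, at x 0, y 55 mm. The coupon goes home by sliding to +x (fence) and +y (pin). Left or right of the bench, yaw up to 0.3 rad.
- coupon: Loose bright grey steel plate 70 (x) x 100 (y) x 10 mm, 0.43 to 0.58 kg, flat on the stage, 14 to 35 mm short of home in x and y, turned up to 0.25 rad from the stage. Origin: centre of its underside, z up. Fully home its origin lies over the stage's, axes parallel. On top: one red ring (to measure) and two smaller black rings (not wanted).
- red_spot (a point): Centre of the red ring (inner diameter 18 mm, outer 24 mm) on the coupon's top face; at x = 10, y = -22, z = 10 mm in the coupon's frame.
- coupon_corner (a point): The corner of the coupon's underside at x = +35, y = +50 mm in its frame, the one between the two edges that touch fence and pin. Fully home it lies at x = 35, y = 50, z = 20 mm in the stage's frame.
- cradle: Fixed grey and black charging cradle, base 110 x 84 x 12 mm, about 90 mm tall; its square socket block, 46 mm wide, leans 25 degrees (0.436 rad) towards cradle -x (to the robot at yaw 0). Origin: bench height, under the centre of the socket's mouth (at z 70 mm). On the other side of the bench from the stage, yaw up to 0.3 rad.
- probe: Loose pencil probe 0.14 kg, leaning 25 degrees in the cradle, y axis level. z runs from nose to end cap; origin: centre of nose face. z 0-40 mm: steel barrel 18 mm diameter, in the socket with 1 mm play; 40-46: blue collar, 34 mm diameter, on the socket's mouth; 46-124: cream square grip 26 x 26 mm, flats facing x and y; to 130: blue cap. Draw it out along its z; 50 mm clears the socket.
- probe_tip (a joint): How far the sprung brass tip is pushed in, in m: 0 = fully out (standing 8 mm proud of the nose face), 0.008 = fully in. Preloaded spring: the first movement takes 1 N, half-way (0.004) 3 N, fully in 5 N; beyond that it is rigid.
- probe_nose (a point): Centre of the flat end of the brass tip (8 mm in diameter); with the tip fully out it lies on the probe's axis 8 mm below the probe's origin, and it moves up with the tip.
- zero_plate: Bystander: loose dark steel calibration block, 50 x 50 x 12 mm, between stage and cradle. Origin at the centre of its underside.
- reader: Bystander: loose desk display of the gauge, cream on a grey foot, 70 x 150 mm, 110 mm tall. Origin at the centre of its underside.
- tube_rack: Bystander: loose white rack of capped sample tubes, 70 x 160 mm, 122 mm tall. Origin at the centre of its underside.
- blue_rack: Bystander: loose blue rack of capped sample tubes, 70 x 160 mm, 122 mm tall. Origin at the centre of its underside.
- wash_bottle: Bystander: loose white bottle, 62 mm in diameter, 165 mm tall. Origin at the centre of its underside.
- glass_dish: Bystander: loose glass dish, 110 mm in diameter, 45 mm tall. Origin at the centre of its underside.
- coupon_tray: Bystander: loose blue tray, 150 x 190 x 30 mm, with three other coupons lying in it. Origin at the centre of its underside.
Not all that is in view belongs to the job. Of the things that look like the coupon, the smallest one is meant.

How it is judged:
On the way, in this order (a step that is already met when the one before it is completed fails the run):
1. the coupon is fully home against fence and pin, within 2 mm and 1.5 degrees, the probe still in its cradle (x of coupon_corner in the frame of stage between 0.033 and 0.037 m and y of coupon_corner in the frame of stage between 0.048 and 0.052 m and angle between the x axis of coupon and the x axis of stage, either way round below 0.026 rad and height (world z) of coupon_corner below 0.0215 m and distance of probe from where it was at the start of the episode below 0.02 m), for 0.2 s.
2. the probe is out of its cradle, in the gripper (distance of probe from where it was at the start of the episode above 0.045 m and contact force between probe and the fingers above 1 N and contact force between probe and cradle below 0.1 N), for 0.2 s.
At the end, for the whole second after the job is handed in: Gripped probe still, upright within 5 degrees, tip centre within 5 mm of the red ring's centre, sprung tip in 1.5 to 6.5 mm, 1 to 6 N on the coupon, clear of cradle and stage; coupon flat, within 2 mm and 1.5 degrees of home on fence and pin (x of coupon_corner in the frame of stage between 0.033 and 0.037 m and y of coupon_corner in the frame of stage between 0.048 and 0.052 m and angle between the x axis of coupon and the x axis of stage, either way round below 0.026 rad and height (world z) of coupon_corner below 0.0215 m and horizontal distance between probe_nose and red_spot below 0.005 m and angle between probe's own z axis and vertical below 0.087 rad and value of joint probe_tip between 0.0015 and 0.0065 m and contact force between probe and coupon between 1 and 6 N and contact force between probe and the fingers above 1 N and contact force between probe and cradle below 0.1 N and contact force between probe and stage below 0.1 N and height (world z) of probe above 0.03 m and linear speed of each of probe, coupon below 0.01 m/s); the arm keeps its last pose, push and grip.
It fails at once if the probe is driven hard into the coupon (over 15 N) (contact force between probe and coupon above 15 N).
It fails at once if a bystander is shifted by more than 15 mm (distance of any of zero_plate, reader, tube_rack, blue_rack, wash_bottle, glass_dish, coupon_tray from where it was at the start of the episode above 0.015 m).
It also fails if it takes over 67 s, if anything falls off the work surface, if the arm or the gripper's body presses on something with over 40 N, if the wrist force passes 120 N, or if a joint passes its speed limit or range.

### The arm

A 6-joint arm with a two-finger parallel gripper is mounted at the origin on the work surface. World frame = base frame: x ahead of the robot, y to its left, z up, the work surface at z = 0. Lengths are in m, angles in rad, forces in N, time in s.
With the tool pointing down it reaches from about 0.25 to 0.775 m from the base axis. Payload 4 kg.
Tool frame: the origin (TCP) lies at the very end of the fingers, on their centre line; the grasp point (between the pads) lies 19 mm behind it (robot.pinch_z is the distance from the TCP to the grasp point, in m); z points along the fingers, y is the line along which they close (so a half turn about z gives the same grasp; the last joint's range is limited). The gripper opens to 94 mm and grips with 3 to 60 N. Pads are 16 mm wide; open, the fingers measure 119 mm over their backs; the gripper's body (75 mm by 177 mm) begins 78 mm behind the grasp point.
Start: joints at [1.21, 0.087, 1.371, -0, 1.684, -0.103], TCP at [0.14, 0.532, 0.206] pointing down, gripper open.
Joint ranges: [-3.1, 3.1], [-0.76, 2.03], [0.27, 2.55], [-1.08, 4.22], [0.17, 2.65], [-2.57, 2.57]. Speed limits (rad/s): [2.79, 2.79, 3.14, 3.14, 3.14, 3.14].

### API

Orientations are given as [roll, pitch, yaw] about the fixed x, y, z axes, in that order (R = Rz(yaw) Ry(pitch) Rx(roll)).
In Python, from bench import robot gives the robot as it stands.
- The arm moves only by the tool arm_command, never from a script. Its argument "targets" is one flat list of numbers, 7 for each row, row after row: the turn, a rotation vector about the tool's x, y, z in degrees, then the shift along the tool's x, y, z in mm, then the closure, from -1 (fully open) to 1 (shut). In form: [ax, ay, az, x, y, z, hand, ax, ay, az, x, y, z, hand, ...]. A call has 1 to 20 rows; each row is the pose to reach, as a shift and turn from the pose commanded when the call began, along the tool's axes at that moment; what a row does not reach only later rows make up. A row lasts 1/10 s, in which the tool goes at most 50 mm and 8.59 degrees, less where a joint would pass 70% of its speed; a pose out of reach is approached as far as the arm can. A call with a gripper value outside its range is refused whole. The fingers move at their own pace and stop on an object; the grip force is fixed at half the most. Time passes only in rows, so rows that repeat a pose let the fingers close. It gives the time, the measured TCP pose, the force, the opening and the grip force at its end, in the units of the state.
- robot.get_obs(): the state, without advancing time (a new reading comes with each control period).
- robot.snapshot(name): name is "scene" or "top" or "wrist"; returns a dict with "color" (384x512x3 uint8, red, green, blue), "range_z" (384x512 float32, m along the optical axis (not along the pixel's ray), 0 where there is no reading), "fx", "fy", "cx", "cy" (pixels), "dist_coeffs" ([k1, k2, p1, p2, k3] as OpenCV has them; the pictures are not rectified), "T" (4x4, takes a point from camera to world coordinates); the wrist camera has in their place "T_tool_cam" (4x4, takes a point from camera to tool coordinates, whose origin is the TCP and whose axes are the flange's). Camera axes: x right, y down, z forward; pixel columns grow to the right and rows downward; lengths in m; the calibration is good to about 2 mm. A picture is of the moment at which its call begins: read the wrist's pose just before it.
- robot.close_job(): hands the job in; it is judged then, once.
The state is a dict: "time": time; "joint_positions": joint angles; "qvel": joint speeds; "joint_torque": joint torques, N m; "tool_pos": TCP position; "ee_rot": TCP orientation; "wrist_force": force on the tool from outside, world axes, zero at the start; "wrist_torque": the same for the moment, N m; "width": finger opening in m; "finger_force": force on a finger pad.
Only numpy, scipy, OpenCV 4.12 (cv2) and the standard library are available. Lean on these libraries where they do the work, as an engineer would, in place of code of your own. Each camera call takes 0.05 s, during which the arm holds its last target. There are 200 camera calls.

## Working session

There is one attempt and no reset: what is moved stays moved. The work goes in short steps, Python scripts to look and compute and a tool call to move; the robot and the scene stay as the last step left them, time stands still between calls to the robot, and variables do not carry over. Pictures are saved under pics/ and viewed, at most 12 in all, crops included, and the job is handed in when it is done.

Besides the shell and the picture viewer there is one more tool, called after ">>>" as name(argument=value, ...), one argument or row to a line, values as JSON. arm_command: Moves the arm, as the interface text tells. Its arguments: {"type":"object","properties":{"targets":{"type":"array"}},"required":["targets"]}

```bash
ls; mkdir -p pics
cat > h.py <<'E'
import numpy as np, cv2
from scipy.spatial.transform import Rotation as R
from bench import robot
def snap(n):
    o=robot.get_obs(); s=robot.snapshot(n)
    if n=='wrist':
        T=np.eye(4); T[:3,:3]=R.from_euler('xyz',o['ee_rot']).as_matrix(); T[:3,3]=o['tool_pos']
        s['T']=T@s['T_tool_cam']
    s['K']=np.array([[s['fx'],0,s['cx']],[0,s['fy'],s['cy']],[0,0,1.]]); s['d']=np.array(s['dist_coeffs'],float)
    return s
def onplane(s,uv,z):
    p=cv2.undistortPoints(np.array(uv,float).reshape(-1,1,2),s['K'],s['d']).reshape(-1,2)
    d=np.c_[p,np.ones(len(p))]@s['T'][:3,:3].T; c=s['T'][:3,3]
    return c+d*((z-c[2])/d[:,2])[:,None]
def cloud(s):
    h,w=s['range_z'].shape; u,v=np.meshgrid(np.arange(w),np.arange(h))
    p=cv2.undistortPoints(np.stack([u,v],-1).reshape(-1,1,2).astype(float),s['K'],s['d']).reshape(-1,2)
    P=np.c_[p,np.ones(len(p))]*s['range_z'].reshape(-1,1)
    return (P@s['T'][:3,:3].T+s['T'][:3,3]).reshape(h,w,3)
def save(s,n,crop=None,k=1):
    im=s['color'][:,:,::-1]
    if crop: im=im[crop[1]:crop[3],crop[0]:crop[2]]
    cv2.imwrite('pics/'+n,cv2.resize(im,None,fx=k,fy=k,interpolation=cv2.INTER_CUBIC))
E
python3 - <<'E'
from h import *
print(robot.get_obs())
a=snap('top');b=snap('scene')
im=np.hstack([a['color'],b['color']])[:,:,::-1]
cv2.imwrite('pics/a.png',cv2.resize(np.vstack([a['color'],b['color']])[:,:,::-1],(400,600)))
save(a,'top.png',k=1.5);save(b,'scene.png',k=1.5)
import pickle;pickle.dump((a,b),open('ab.pkl','wb'))
for s in(a,b):print(s['T'].round(3),s['fx'],s['d'])
E
```

```text
pics
{'time': 0.0, 'joint_positions': array([ 1.20988014e+00,  8.79768983e-02,  1.37226255e+00, -2.09392939e-05,
        1.68362569e+00, -1.03070593e-01]), 'qvel': array([-1.21016145e-03, -6.78965192e-05, -1.78491896e-03, -3.06646480e-04,
       -1.79057572e-03,  1.04263080e-03]), 'joint_torque': array([ 3.31996789e-04, -3.40174341e+01, -3.02431440e+01,  7.18756858e-02,
        3.27566173e-02, -1.35870214e-04]), 'tool_pos': array([0.1400443 , 0.53128777, 0.20428803]), 'ee_rot': array([-3.13933008e+00, -2.13110977e-04,  2.88374448e+00]), 'wrist_force': array([-0.87092594, -0.25827711, -0.30258689]), 'wrist_torque': array([-0.05061954,  0.03056739,  0.02130341]), 'finger_force': 0.0, 'width': 0.09457828953452826}
[[-0.025 -0.992  0.121  0.331]
 [-1.     0.023 -0.02   0.025]
 [ 0.017 -0.122 -0.992  1.551]
 [ 0.     0.     0.     1.   ]] 497.43475588955727 [0.06110438 0.         0.         0.         0.        ]
[[ 0.773  0.55  -0.317  0.913]
 [ 0.635 -0.662  0.398 -0.493]
 [ 0.009 -0.509 -0.861  1.151]
 [ 0.     0.     0.     1.   ]] 381.33634945348655 [-0.04773928  0.          0.          0.          0.        ]
```

View pics/top.png

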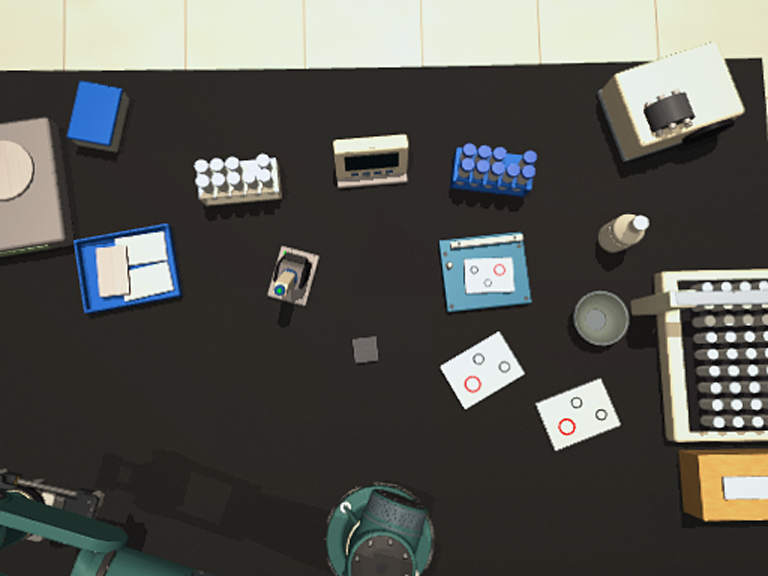

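View pics/scene.png

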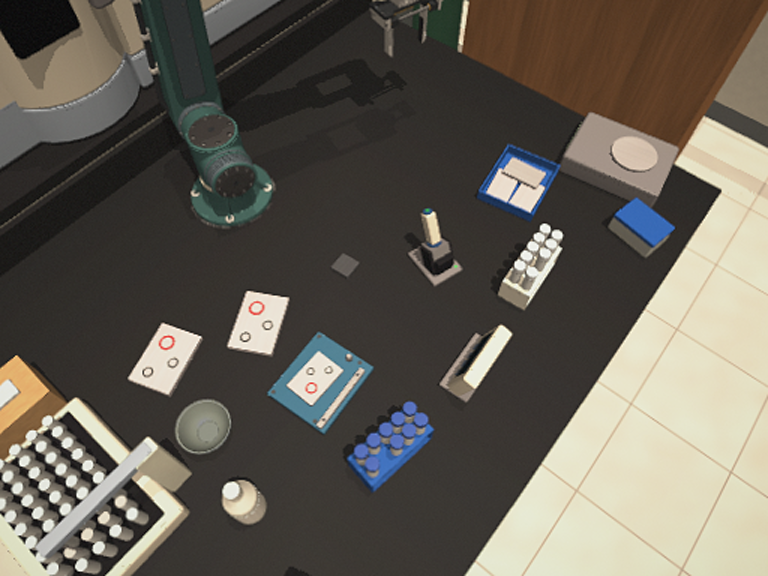

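Three things look alike: the plate on the blue stage at about (488,275) in the 1.5x top view, and two larger plates lying on the bench at (482,370) and (578,414). The smallest one, on the stage, is the coupon. I'll measure it and confirm with one crop.

```bash
cat > m.py <<'E'
from h import *
import pickle
a,b=pickle.load(open('ab.pkl','rb'))
def stage(s,name,box):
    hsv=cv2.cvtColor(s['color'],cv2.COLOR_RGB2HSV); m=np.zeros(hsv.shape[:2],np.uint8)
    x0,y0,x1,y1=box; r=hsv[y0:y1,x0:x1]
    teal=((r[...,0]>92)&(r[...,0]<112)&(r[...,1]>90)&(r[...,2]>60)).astype(np.uint8)
    m[y0:y1,x0:x1]=teal
    n,l,st,_=cv2.connectedComponentsWithStats(m); i=1+np.argmax(st[1:,4]); m=(l==i).astype(np.uint8)
    c=max(cv2.findContours(m,0,2)[0],key=cv2.contourArea); hull=cv2.convexHull(c)
    P=onplane(s,hull.reshape(-1,2),.02); rect=cv2.minAreaRect((P[:,:2]*1000).astype(np.float32))
    print(name,'stage rect mm',rect)
    inside=cv2.drawContours(np.zeros_like(m),[c],-1,1,-1)
    br=((hsv[...,1]<40)&(hsv[...,2]>120)&(inside>0)).astype(np.uint8)
    red=(((hsv[...,0]<10)|(hsv[...,0]>170))&(hsv[...,1]>90)&(inside>0))
    for q in cv2.findContours(br,0,2)[0]:
        if cv2.contourArea(q)>100:
            P=onplane(s,q.reshape(-1,2),.03); print('  bright',cv2.minAreaRect((P[:,:2]*1000).astype(np.float32)))
    v,u=np.nonzero(red); print('  red',onplane(s,[[u.mean(),v.mean()]],.03),len(u))
    B=cv2.boxPoints(rect)
stage(a,'top',(280,145,365,215)); stage(b,'scene',(170,215,255,295))
for s,name,box in((a,'top',(170,160,215,205)),(b,'scene',(265,130,315,195))):
    x0,y0,x1,y1=box;hsv=cv2.cvtColor(s['color'],cv2.COLOR_RGB2HSV)[y0:y1,x0:x1];C=cloud(s)[y0:y1,x0:x1]
    m=(hsv[...,0]>75)&(hsv[...,0]<125)&(hsv[...,1]>90)&(C[...,2]>.11)
    v,u=np.nonzero(m);print(name,'cap',len(u),u.mean()+x0,v.mean()+y0,np.median(C[m],0),onplane(s,[[u.mean()+x0,v.mean()+y0]],.148))
    g=(C[...,2]>.085)&(hsv[...,0]<40)&(hsv[...,2]>110)
    print('  grip cloud',g.sum(),np.median(C[g],0))
    base=(C[...,2]>.006)&(C[...,2]<.02)
    c=np.array(C[base][:,:2]*1000,np.float32); print('  base',base.sum(),cv2.minAreaRect(c))
save(a,'crop.png',(275,140,370,260),5)
E
python3 m.py
```

```text
top stage rect mm ((529.016845703125, -234.49562072753906), (151.28594970703125, 175.55532836914062), 5.004337787628174)
  bright ((519.0238647460938, -240.42259216308594), (71.34075164794922, 99.61406707763672), 0.8744187355041504)
  red [[ 0.53111288 -0.26256981  0.03      ]] 13
scene stage rect mm ((532.1592407226562, -237.51019287109375), (150.88999938964844, 175.37353515625), 4.951040267944336)
  bright ((522.10888671875, -243.25721740722656), (73.0814208984375, 101.61372375488281), 0.9882165193557739)
  red [[ 0.53108361 -0.26477928  0.03      ]] 20
top cap 34 186.11764705882354 193.02941176470588 [0.48520889 0.17584029 0.1528532 ] [[0.48573986 0.17662903 0.148     ]]
  grip cloud 101 [0.50727531 0.16689342 0.13271148]
  base 428 ((535.925048828125, 170.6785430908203), (135.7337188720703, 134.1769561767578), 0.9075891375541687)
scene cap 16 284.5625 140.5625 [0.48837706 0.17238873 0.15019713] [[0.48650978 0.17456401 0.148     ]]
  grip cloud 159 [0.50820535 0.16300823 0.12152872]
  base 253 ((491.41448974609375, 221.55831909179688), (127.88866424560547, 276.5409240722656), 32.62132263183594)
```

View pics/crop.png

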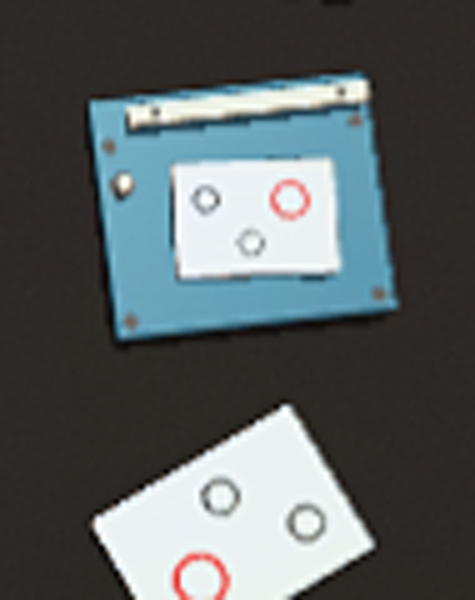

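The crop shows the coupon on the stage (crop px ~(255,218)), bright and measuring 70x100 mm, with its red ring at (290,198) and two smaller black rings. The fence is at the top and the pin at (122,183). The bench plates are clearly bigger, so this is the right one. Stage yaw is about +5°, with its origin near (0.549, -0.217). Next I set out to the -x side of the coupon.

```bash
cat >> h.py <<'E'
SO=np.array([.5489,-.2168]); SY=np.radians(5.0)
def st2w(x,y,z): # mm in stage
    c,s=np.cos(SY),np.sin(SY); return np.array([SO[0]+(c*x-s*y)/1e3,SO[1]+(s*x+c*y)/1e3,z/1e3])
def delta(p,rpy):
    o=robot.get_obs(); M=R.from_euler('xyz',o['ee_rot']); N=R.from_euler('xyz',rpy)
    print('turn',np.degrees((M.inv()*N).as_rotvec()).round(1),'shift',(M.inv().apply(np.array(p)-o['tool_pos'])*1e3).round(1))
def state():
    o=robot.get_obs(); c,s=np.cos(SY),np.sin(SY); d=(o['tool_pos'][:2]-SO)*1e3
    print('t',o['time'],'stage xy',(c*d[0]+s*d[1]).round(1),(-s*d[0]+c*d[1]).round(1),'z',(o['tool_pos'][2]*1e3).round(1),'rpy',np.degrees(o['ee_rot']).round(1),'F',o['wrist_force'].round(1),'w',o['width'],o['finger_force'])
E
python3 -c "
from h import *
delta(st2w(-97,-23,120),[np.pi,0,np.radians(185)])"
```

```text
turn [ -0.1  -0.  -19.8] shift [-502.6 -673.5   85.6]
```

>>> arm_command(
  targets=[0,0,-19.8,-502,-673,60,0,0,0,-19.8,-502,-673,60,0,0,0,-19.8,-502,-673,60,0,0,0,-19.8,-502,-673,60,0,0,0,-19.8,-502,-673,60,0,0,0,-19.8,-502,-673,60,0,0,0,-19.8,-502,-673,60,0,0,0,-19.8,-502,-673,60,0,0,0,-19.8,-502,-673,60,0,0,0,-19.8,-502,-673,60,0,0,0,-19.8,-502,-673,60,0,0,0,-19.8,-502,-673,60,0,0,0,-19.8,-502,-673,60,0,0,0,-19.8,-502,-673,60,0,0,0,-19.8,-502,-673,60,0,0,0,-19.8,-502,-673,60,0,0,0,-19.8,-502,-673,60,0,0,0,-19.8,-502,-673,60,0,0,0,-19.8,-502,-673,60,0,0,0,-19.8,-502,-673,60,0],
)

```text
time: 2.1
tool_pos: [0.4537, -0.2458, 0.1453]
ee_rot: [3.141, -0.0, -3.053]
wrist_force: [0.6, -0.3, 0.5]
width: 0.0469
finger_force: 0.0
```

```bash
python3 -c "
from h import *
state(); s=snap('wrist'); save(s,'w1.png',k=1.2); state(); print(s['T'].round(3))
delta(st2w(-97,-23,24.5),[np.pi,0,np.radians(185)])"
```

```text
t 2.1 stage xy -97.4 -20.6 z 145.3 rpy [ 179.9   -0.  -174.9] F [ 0.6 -0.3  0.5] w 0.046861924718428725 0.0
t 2.15 stage xy -97.3 -20.4 z 145.7 rpy [ 180.     0.  -174.9] F [ 0.3  1.3 -0.1] w 0.046898824044057236 0.0
[[-0.087  0.961  0.262  0.377]
 [ 0.996  0.084  0.024 -0.252]
 [ 0.001  0.263 -0.965  0.326]
 [ 0.     0.     0.     1.   ]]
turn [0.  0.  0.1] shift [ -0.2  -2.6 121.1]
```

View pics/w1.png

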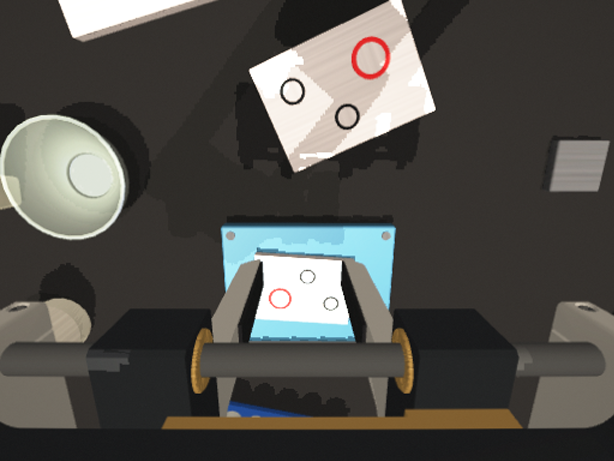

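The wrist view shows the coupon (px 258–355, rows 255–320) between the fingers, and the stage's front edge level at row 226, so the tool is square to the stage. Descending now.

>>> arm_command(
  targets=[0,0,0,0,-2.5,50,0,0,0,0,0,-2.5,95,0,0,0,0,0,-2.5,115,0,0,0,0,0,-2.5,120,0,0,0,0,0,-2.5,120,0,0,0,0,0,-2.5,120,0],
)

```text
time: 2.75
tool_pos: [0.4556, -0.2497, 0.0277]
ee_rot: [-3.139, 0.003, -3.053]
wrist_force: [-0.5, -0.1, 0.2]
width: 0.0468
finger_force: 0.0
```

```bash
python3 -c "
from h import *
state()"
```

```text
t 2.75 stage xy -95.8 -24.7 z 27.7 rpy [-179.9    0.2 -174.9] F [-0.5 -0.1  0.2] w 0.0467948526011295 0.0
```

>>> arm_command(
  targets=[0,0,0,0,0,3,0,0,0,0,-5,0,3.3,0,0,0,0,-10,0,3.3,0,0,0,0,-15,0,3.3,0,0,0,0,-20,0,3.3,0,0,0,0,-25,0,3.3,0,0,0,0,-29,0,3.3,0,0,0,0,-33,0,3.3,0,0,0,0,-37,0,3.3,0,0,0,0,-41,0,3.3,0,0,0,0,-45,0,3.3,0,0,0,0,-48,0,3.3,0,0,0,0,-48,0,3.3,0],
)

```text
time: 4.05
tool_pos: [0.5029, -0.245, 0.0221]
ee_rot: [3.141, 0.001, -3.054]
wrist_force: [-1.4, -0.0, 0.9]
width: 0.0471
finger_force: 0.6
```

```bash
python3 -c "
from h import *
state()"
```

```text
t 4.05 stage xy -48.3 -24.1 z 22.1 rpy [ 1.80e+02  1.00e-01 -1.75e+02] F [-1.4 -0.   0.9] w 0.047058116682029305 0.6483546132221818
```

>>> arm_command(
  targets=[0,0,0,-1,0,-1,0,0,0,0,-2,0,-1,0,0,0,0,-3,0,-1,0,0,0,0,-4,0,-1,0,0,0,0,-5,0,-1,0,0,0,0,-5,0,-1,0],
)

```text
time: 4.65
tool_pos: [0.5073, -0.2446, 0.0231]
ee_rot: [3.141, 0.0, -3.054]
wrist_force: [-1.0, -0.7, -0.9]
width: 0.0472
finger_force: 0.7
```

```bash
python3 -c "
from h import *
state()"
```

```text
t 4.65 stage xy -43.9 -24.1 z 23.1 rpy [ 180.    0. -175.] F [-1.  -0.7 -0.9] w 0.04717781758808748 0.717762429267168
```

>>> arm_command(
  targets=[0,0,0,-1,0,0,0,0,0,0,-2,0,0,0,0,0,0,-3,0,0,0,0,0,0,-3,0,0,0],
)

```text
time: 5.05
tool_pos: [0.5076, -0.2446, 0.0231]
ee_rot: [3.141, -0.006, -3.054]
wrist_force: [-9.1, -0.9, 3.4]
width: 0.0472
finger_force: 4.2
```

```bash
python3 -c "
from h import *
state()"
```

```text
t 5.05 stage xy -43.6 -24.1 z 23.1 rpy [ 180.    -0.3 -175. ] F [-9.1 -0.9  3.4] w 0.047181932986396245 4.186214581131935
```

Contact with the fence (9 N at stage x -43.6, as expected). Now I'll back off, close the fingers and go round to the -y end.

>>> arm_command(
  targets=[0,0,0,12,0,0,0,0,0,0,12,0,-5,0,0,0,0,10,0,-42,1,0,0,0,-15,-40,-42,1,0,0,0,-42,-76,-42,1,0,0,0,-42,-76,-42,1,0,0,0,-42,-76,-42,1,0,0,0,-42,-76,-15,1,0,0,0,-42,-76,-2,1,0,0,0,-42,-76,-1,1,0,0,0,-42,-76,-1,1],
)

```text
time: 6.15
tool_pos: [0.5582, -0.3157, 0.0243]
ee_rot: [3.141, -0.0, -3.053]
wrist_force: [0.2, 0.5, 0.2]
width: 0.0006
finger_force: 0.0
```

```bash
python3 -c "
from h import *
state()"
```

```text
t 6.15 stage xy 0.6 -99.4 z 24.3 rpy [ 180.    -0.  -174.9] F [0.2 0.5 0.2] w 0.0005576405049999895 0.0
```

>>> arm_command(
  targets=[0,0,0,0,5,0.5,1,0,0,0,0,10,0.5,1,0,0,0,0,14,0.5,1,0,0,0,0,18,0.5,1,0,0,0,0,22,0.5,1,0,0,0,0,26,0.5,1,0,0,0,-0.5,29,0.5,1,0,0,0,-1,32,0.5,1,0,0,0,-1,34,0.5,1,0,0,0,-1,34,0.5,1],
)

```text
time: 7.15
tool_pos: [0.5563, -0.2833, 0.0241]
ee_rot: [-3.14, -0.001, -3.054]
wrist_force: [-2.1, -4.2, 2.3]
width: 0.0004
finger_force: 2.4
```

```bash
python3 -c "
from h import *
state()"
```

```text
t 7.15 stage xy 1.5 -66.9 z 24.1 rpy [-179.9   -0.  -175. ] F [-2.1 -4.2  2.3] w 0.0004471721810197827 2.353321686387062
```

>>> arm_command(
  targets=[0,0,0,0,1,0,1,0,0,0,0,2,0,1,0,0,0,0,3,0,1,0,0,0,0,4,0,1,0,0,0,0,4,0,1],
)

```text
time: 7.65
tool_pos: [0.556, -0.2796, 0.0241]
ee_rot: [-3.14, -0.0, -3.054]
wrist_force: [-3.0, -5.2, 2.4]
width: 0.0006
finger_force: 2.5
```

```bash
python3 -c "
from h import *
state()"
```

```text
t 7.65 stage xy 1.6 -63.2 z 24.1 rpy [-179.9   -0.  -175. ] F [-3.  -5.2  2.4] w 0.0006289144618298985 2.5455496832728386
```

>>> arm_command(
  targets=[0,0,0,0,1,0,1,0,0,0,0,2,0,1,0,0,0,0,2,0,1],
)

```text
time: 7.95
tool_pos: [0.5558, -0.2776, 0.0241]
ee_rot: [-3.14, -0.0, -3.054]
wrist_force: [-2.8, -5.1, 2.6]
width: 0.0005
finger_force: 2.6
```

```bash
python3 -c "
from h import *
state()"
```

```text
t 7.95 stage xy 1.5 -61.2 z 24.1 rpy [-179.9   -0.  -175. ] F [-2.8 -5.1  2.6] w 0.0005123100192115835 2.553965225815773
```

>>> arm_command(
  targets=[0,0,0,0,1,0,1,0,0,0,0,2,0,1,0,0,0,0,3,0,1,0,0,0,0,3,0,1],
)

```text
time: 8.35
tool_pos: [0.5555, -0.2746, 0.0241]
ee_rot: [-3.14, -0.0, -3.054]
wrist_force: [-2.2, -4.5, 2.5]
width: 0.0007
finger_force: 2.6
```

```bash
python3 -c "
from h import *
state()"
```

```text
t 8.35 stage xy 1.5 -58.2 z 24.1 rpy [-179.9   -0.  -175. ] F [-2.2 -4.5  2.5] w 0.0007334870342666869 2.554786205291748
```

```bash
python3 -c "
from h import *
s=snap('scene'); save(s,'s2.png',(165,205,265,300),5.5)"
```

```text
(no output)
```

View pics/s2.png

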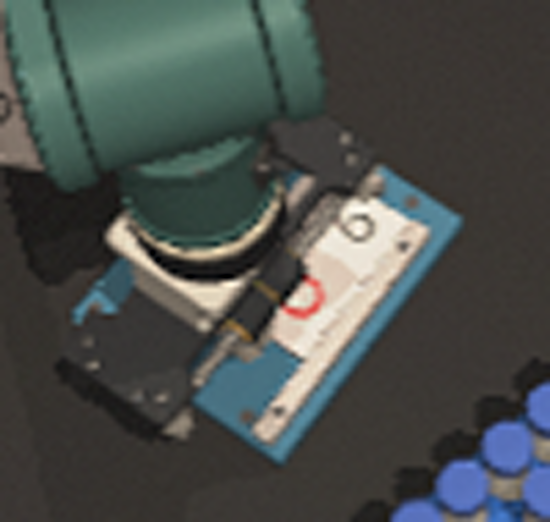

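The coupon lies along the fence, and its end is close to the pin (~(375,180) in the crop). I'll keep pushing until the force rises.

>>> arm_command(
  targets=[0,0,0,0,1,0,1,0,0,0,0,2,0,1,0,0,0,0,2,0,1],
)

```text
time: 8.7
tool_pos: [0.5553, -0.2726, 0.0241]
ee_rot: [-3.14, -0.0, -3.054]
wrist_force: [-1.9, -5.3, 2.3]
width: 0.0003
finger_force: 2.6
```

```bash
python3 -c "
from h import *
state()"
```

```text
t 8.7 stage xy 1.5 -56.2 z 24.1 rpy [-179.9   -0.  -175. ] F [-1.9 -5.3  2.3] w 0.00032087273666597826 2.5612881034612656
```

>>> arm_command(
  targets=[0,0,0,0,1,0,1,0,0,0,0,2,0,1,0,0,0,0,2,0,1],
)

```text
time: 9.0
tool_pos: [0.5554, -0.2715, 0.0243]
ee_rot: [-3.138, 0.0, -3.054]
wrist_force: [-2.1, -7.1, 3.0]
width: 0.0005
finger_force: 3.0
```

```bash
python3 -c "
from h import *
state()"
```

```text
t 9.0 stage xy 1.7 -55.1 z 24.3 rpy [-179.8    0.  -175. ] F [-2.1 -7.1  3. ] w 0.0005216947471552814 2.985210567712784
```

>>> arm_command(
  targets=[0,0,0,0,1,0,1,0,0,0,0,1.5,0,1,0,0,0,0,1.5,0,1],
)

```text
time: 9.3
tool_pos: [0.5557, -0.271, 0.0246]
ee_rot: [-3.136, 0.001, -3.055]
wrist_force: [-0.7, -7.7, 3.2]
width: 0.0002
finger_force: 3.6
```

```bash
python3 -c "
from h import *
state()"
```

```text
t 9.3 stage xy 2.0 -54.6 z 24.6 rpy [-1.797e+02  1.000e-01 -1.750e+02] F [-0.7 -7.7  3.2] w 0.0001750775926809616 3.565496988594532
```

>>> arm_command(
  targets=[0,0,0,0,-12,0,1,0,0,0,0,-15,-30,1,0,0,0,30,0,-75,-1,0,0,0,60,20,-120,-1,0,0,0,75,30,-155,-1,0,0,0,75,30,-155,-1,0,0,0,75,30,-155,-1],
)

```text
time: 10.0
tool_pos: [0.4788, -0.2443, 0.1802]
ee_rot: [-3.141, 0.004, -3.053]
wrist_force: [0.3, -0.9, 0.4]
width: 0.0371
finger_force: 0.0
```

```bash
cat > m2.py <<'E'
from h import *
state()
s=snap('wrist'); im=s['color']; hsv=cv2.cvtColor(im,cv2.COLOR_RGB2HSV)
save(s,'w2.png',k=1.3)
v,u=np.nonzero(((hsv[...,0]<8)|(hsv[...,0]>172))&(hsv[...,1]>120)&(hsv[...,2]>100))
l=cv2.connectedComponentsWithStats(cv2.dilate((((hsv[...,0]<8)|(hsv[...,0]>172))&(hsv[...,1]>120)&(hsv[...,2]>100)).astype(np.uint8),np.ones((3,3))))
for st,c in zip(l[2][1:],l[3][1:]):
    if st[4]>30: 
        x=st[0]+(st[2]-1)/2;y=st[1]+(st[3]-1)/2
        print(st,onplane(s,[[x,y]],.03))
print('expected spot',st2w(10,-22,30))
E
python3 m2.py
```

```text
t 10.0 stage xy -72.2 -21.3 z 180.2 rpy [-180.     0.2 -174.9] F [ 0.3 -0.9  0.4] w 0.03712056875440002 0.0
[289  14  32  35 542] [[ 0.30420133 -0.1993796   0.03      ]]
[244 232  19  17 153] [[ 0.56189386 -0.23388802  0.03      ]]
expected spot [ 0.56077937 -0.23784473  0.03      ]
```

View pics/w2.png

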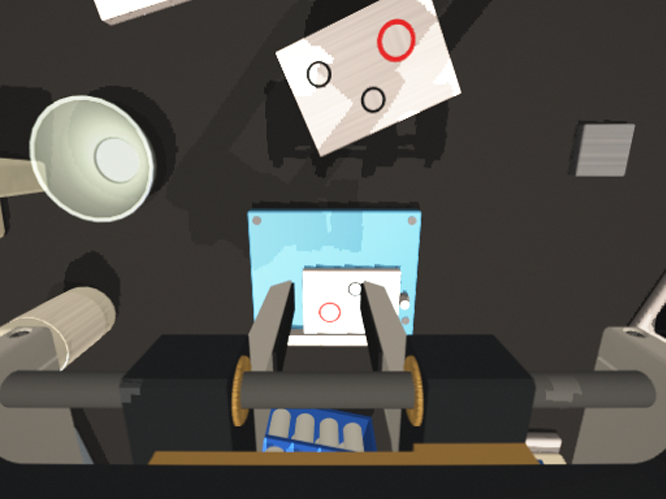

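The coupon sits along the fence with its right end at px 400, next to the pin at (405,300). I'll check this against the plate's corners in the same picture.

Run:
```python
from h import *
s=snap('wrist'); im=s['color']; hsv=cv2.cvtColor(im,cv2.COLOR_RGB2HSV)
k=1.3
teal=((hsv[...,0]>85)&(hsv[...,0]<112)&(hsv[...,1]>60)&(hsv[...,2]>100)).astype(np.uint8)
teal[:, :180]=0; teal[250:]=0
l=cv2.connectedComponentsWithStats(teal); m=l[1]==1+np.argmax(l[2][1:,4])
rows=range(175,215); L=[];Rr=[]
for r in rows:
    c=np.nonzero(m[r])[0]; L.append([c.min()-.5,r]);Rr.append([c.max()+.5,r])
F=[[c,np.nonzero(m[:,c])[0].min()-.5] for c in range(200,315)]
c,si=np.cos(SY),np.sin(SY)
def st(uv,z):
    d=(onplane(s,uv,z)[:,:2]-SO)*1e3; return np.c_[c*d[:,0]+si*d[:,1],-si*d[:,0]+c*d[:,1]]
def fit(p): return np.median(p,0).round(2), 
print('-y edge (y=-105)',fit(st(L,.02)),'+y edge (70)',fit(st(Rr,.02)),'front (-95)',fit(st(F,.02)))
f=st(F,.02); print('yaw err deg',np.degrees(np.arctan(np.polyfit(f[:,1],f[:,0],1)[0])))
# coupon: bright low-saturation region, front and right edges
w=((hsv[...,1]<45)&(hsv[...,2]>150)).astype(np.uint8)
E1=[]
for cc in range(238,300):
    col=np.nonzero(w[195:235,cc])[0]
    if len(col): E1.append([cc,195+col.min()-.5])
q=st(E1,.03);print('coupon front top edge (-35)',fit(q),np.degrees(np.arctan(np.polyfit(q[:,1],q[:,0],1)[0])))
for r in range(206,250,4): print(r,im[r,298:320].mean(1).astype(int), )
```

```text
-y edge (y=-105) (array([ -51.98, -100.41]),) +y edge (70) (array([-51.84,  73.66]),) front (-95) (array([-94.7 , -12.59]),)
yaw err deg 0.029828705685968813
coupon front top edge (-35) (array([-34.38,   2.53]),) 0.01717056278527062
206 [129 129 130 130 130 137 132 146 162 169 214 214 214 214 214 214 214 213
 213 213 213 212]
210 [255 255 255 255 255 255 255 255 255 255 240 214 214 214 214 213 214 213
 213 213 213 211]
214 [255 255 255 255 255 255 255 255 255 255 217 214 213 213 213 213 213 212
 213 212 211 205]
218 [255 255 255 255 255 255 255 255 255 255 213 213 213 212 212 212 212 212
 212 212 210 191]
222 [145 212 255 255 255 255 255 255 255 254 213 213 213 213 213 212 212 212
 211 212 211 176]
226 [142 141 150 229 255 255 255 255 255 228 137 138  97  97 125 165 211 211
 210 211 208 181]
230 [141 141 142 141 153 238 255 255 255 143 115 116 118 116 117 161 173 210
 211 210 197 118]
234 [141 141 143 142 141 141 157 245 255 135 250 255 255 255 255 254 248 210
 211 210 181  68]
238 [141 142 141 140 141 142 142 142 143 181 237 254 255 255 254 251 220 210
 211 208 183  52]
242 [142 141 141 141 141 142 142 141 141 141 146 180 211 211 210 210 209 210
 209 201 138  54]
246 [141 141 141 142 140 140 139 141 141 142 141 140 142 153 163 171 193 209
 207 183  76  53]
```

The coupon is home: touching the pin at row 234 and consistent with the plate edges within about 0.5 mm, with square yaw. Next, a close look at the cradle.

```bash
sed -i 's/-.2168\]/-.2130]/' h.py; python3 -c "
from h import *
delta([.54,.165,.27],[np.pi,0,np.radians(163)])"
```

```text
turn [ 0.2 -0.1 22.1] shift [-97.8 402.3 -92.3]
```

>>> arm_command(
  targets=[0,0,0,0,0,-50,-1,0,0,22,-98,402,-92,-1,0,0,22,-98,402,-92,-1,0,0,22,-98,402,-92,-1,0,0,22,-98,402,-92,-1,0,0,22,-98,402,-92,-1,0,0,22,-98,402,-92,-1,0,0,22,-98,402,-92,-1,0,0,22,-98,402,-92,-1,0,0,22,-98,402,-92,-1,0,0,22,-98,402,-92,-1,0,0,22,-98,402,-92,-1],
)

```text
time: 11.3
tool_pos: [0.5401, 0.1645, 0.2678]
ee_rot: [-3.139, -0.004, 2.847]
wrist_force: [-0.3, -0.2, 0.1]
width: 0.0939
finger_force: 0.0
```

Run:
```python
from h import *
state(); s=snap('wrist'); save(s,'w3.png',k=1.3)
import pickle; pickle.dump(s,open('w3.pkl','wb')); print(s['T'].round(3))
```

```text
t 11.3 stage xy 24.2 376.8 z 267.8 rpy [-179.9   -0.3  163.1] F [-0.3 -0.2  0.1] w 0.09389218892287808 0.0
[[ 0.292  0.924  0.247  0.468]
 [ 0.956 -0.281 -0.078  0.188]
 [-0.002  0.259 -0.966  0.449]
 [ 0.     0.     0.     1.   ]]
```

View pics/w3.png

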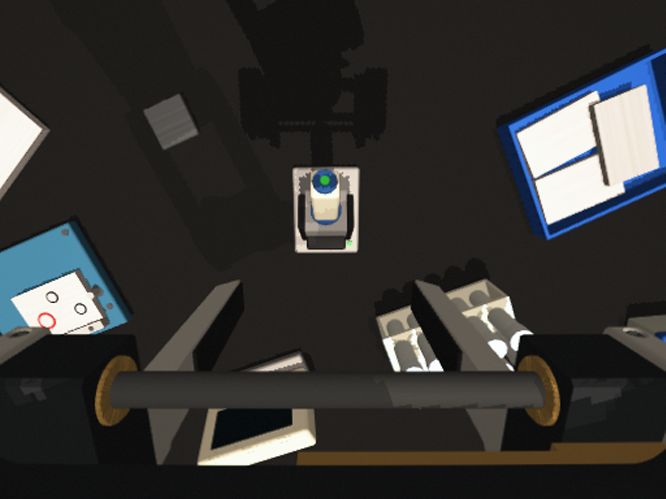

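The cradle's base (px 293–358, rows 167–252) is nearly square to the tool, and the cap with its green centre is at (325,181). I'll measure both.

Run:
```python
from h import *
import pickle; s=pickle.load(open('w3.pkl','rb')); C=cloud(s); hsv=cv2.cvtColor(s['color'],cv2.COLOR_RGB2HSV)
k=1.3; x0,x1,y0,y1=int(285/k),int(366/k),int(158/k),int(262/k)
sub=np.zeros(hsv.shape[:2],bool); sub[y0:y1,x0:x1]=True
m=sub&((hsv[...,2]>75)|(C[...,2]>.03))
c=max(cv2.findContours(m.astype(np.uint8),0,2)[0],key=cv2.contourArea)
P=onplane(s,c.reshape(-1,2),.012)[:,:2]*1000
print('base',cv2.minAreaRect(P.astype(np.float32)))
g=sub&(hsv[...,0]>40)&(hsv[...,0]<85)&(hsv[...,1]>90)&(C[...,2]>.12)
v,u=np.nonzero(g);print('green',len(u),u.mean(),v.mean(),onplane(s,[[u.mean(),v.mean()]],.1516),np.median(C[g],0))
b=sub&(hsv[...,0]>95)&(hsv[...,0]<125)&(hsv[...,1]>90)&(C[...,2]>.13)
v,u=np.nonzero(b|g);print('cap',len(u),(u.min()+u.max())/2,v.min(),v.max(),np.median(C[b],0))
cr=sub&(hsv[...,0]<40)&(hsv[...,1]>15)&(hsv[...,2]>150)&(C[...,2]>.08)
Q=C[cr];print('grip',len(Q),Q.min(0),Q.max(0))
for z in (.1,.11,.12,.13,.14):
    q=Q[abs(Q[:,2]-z)<.005]; print(z,len(q),q.mean(0) if len(q) else '')
```

```text
base ((531.7058715820312, 165.78492736816406), (82.92774963378906, 109.89661407470703), 73.18512725830078)
green 47 249.48936170212767 138.2127659574468 [[0.48557346 0.17950094 0.1516    ]] [0.48534957 0.17956608 0.15427343]
cap 264 249.0 130 148 [0.48706194 0.1788049  0.15356854]
grip 468 [0.46753151 0.14207027 0.08000663] [0.54656091 0.19261496 0.44878783]
0.1 39 [0.52269445 0.16853976 0.09956202]
0.11 50 [0.51804933 0.16964522 0.11004524]
0.12 44 [0.51360638 0.17125055 0.12009922]
0.13 57 [0.50919881 0.17276117 0.13002066]
0.14 93 [0.49689212 0.17634953 0.14100798]
```

```bash
cat >> h.py <<'E'
PSI=np.radians(-16.8); ZP=np.array([-np.sin(.436)*np.cos(PSI),-np.sin(.436)*np.sin(PSI),np.cos(.436)])
RG=(R.from_euler('z',PSI)*R.from_euler('y',-.436)*R.from_euler('z',np.pi)*R.from_euler('x',np.pi)).as_euler('xyz')
TG=np.array([.4857,.178,.1516])-.054*ZP
E
python3 -c "
from h import *
print(TG,RG,ZP); delta(TG+.1*ZP,RG)"
```

```text
[0.50753179 0.17140859 0.1026518 ] [3.14159265 0.436      2.84837734] [-0.40429236  0.12206306  0.90644818]
turn [ -0.2 -25.2  -0.2] shift [75.4 -2.1 75.4]
```

>>> arm_command(
  targets=[0,-8,0,25,-1,20,-1,0,-16,0,50,-2,45,-1,0,-22,0,70,-2,65,-1,0,-25.2,0,75,-2,75,-1,0,-25.2,0,75,-2,75,-1,0,-25.2,0,75,-2,75,-1],
)

```text
time: 11.95
tool_pos: [0.4684, 0.1834, 0.1961]
ee_rot: [3.141, 0.44, 2.844]
wrist_force: [0.2, 1.0, -0.3]
width: 0.0944
finger_force: 0.0
```

Run:
```python
from h import *
state(); delta(TG,RG); s=snap('wrist'); save(s,'w4.png',k=1.3)
hsv=cv2.cvtColor(s['color'],cv2.COLOR_RGB2HSV);C=cloud(s)
g=(hsv[...,0]>40)&(hsv[...,0]<85)&(hsv[...,1]>90)&(hsv[...,2]>80)&(C[...,2]>.1)
v,u=np.nonzero(g); print(len(u),u.mean(),v.mean(),np.median(C[g],0),onplane(s,[[u.mean(),v.mean()]],.1516))
```

```text
t 11.95 stage xy -45.6 401.9 z 196.1 rpy [180.   25.2 163. ] F [ 0.2  1.  -0.3] w 0.09443065758366631 0.0
turn [-0.1  0.2 -0.2] shift [  2.8   0.  102. ]
69 252.0 204.0 [0.48536209 0.17941665 0.15375736] [[0.48721121 0.1789254  0.1516    ]]
```

View pics/w4.png

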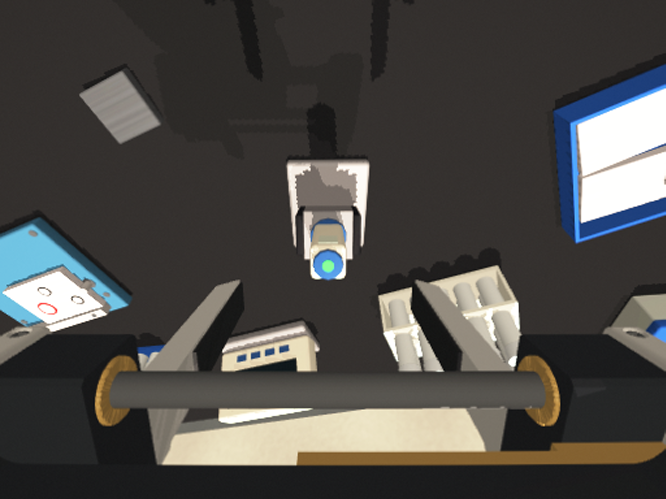

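The cap at (328,265) is midway between the fingertips (243 and 414). Going in along the axis.

>>> arm_command(
  targets=[0,0,0,2,0,30,-1,0,0,0,2.5,0,60,-1,0,0,0,2.5,0,85,-1,0,0,0,2.5,0,100,-1,0,0,0,2.5,0,102,-1,0,0,0,2.5,0,102,-1],
)

```text
time: 12.6
tool_pos: [0.5091, 0.1715, 0.1033]
ee_rot: [3.141, 0.44, 2.843]
wrist_force: [-0.6, -0.1, -0.1]
width: 0.0939
finger_force: 0.0
```

```bash
python3 -c "
from h import *
state(); delta(TG,RG)"
```

```text
t 12.6 stage xy -6.2 386.5 z 103.3 rpy [180.   25.2 162.9] F [-0.6 -0.1 -0.1] w 0.09386222278752517 0.0
turn [-0.1  0.2 -0.3] shift [ 1.6 -0.6 -0. ]
```

>>> arm_command(
  targets=[0,0.2,0,1,0,0,0,0,0.2,0,1,0,0,0.2,0,0.2,0,1,0,0,0.4,0,0.2,0,1,0,0,1,0,0.2,0,1,0,0,1,0,0.2,0,1,0,0,1,0,0.2,0,1,0,0,1,0,0.2,0,1,0,0,1],
)

```text
time: 13.4
tool_pos: [0.5065, 0.1725, 0.1019]
ee_rot: [3.142, 0.436, 2.845]
wrist_force: [0.4, 0.4, -0.3]
width: 0.0334
finger_force: 0.0
```

```bash
python3 -c "
from h import *
state(); delta(TG,RG)"
```

```text
t 13.4 stage xy -8.6 387.7 z 101.9 rpy [180.  25. 163.] F [ 0.4  0.4 -0.3] w 0.03344810686673882 0.0
turn [-0.1  0.  -0.2] shift [-1.5 -0.7 -0.2]
```

>>> arm_command(
  targets=[0,0,0,0,0,0,1,0,0,0,0,0,0,1,0,0,0,0,0,0,1,0,0,0,0,0,0,1],
)

```text
time: 13.8
tool_pos: [0.5065, 0.1725, 0.1018]
ee_rot: [3.142, 0.436, 2.845]
wrist_force: [-0.2, 0.3, -0.1]
width: 0.0259
finger_force: 30.0
```

```bash
python3 -c "
from h import *
state(); delta(TG,RG)"
```

```text
t 13.8 stage xy -8.6 387.7 z 101.8 rpy [180.  25. 163.] F [-0.2  0.3 -0.1] w 0.025882788073499866 29.996988773345947
turn [-0.1  0.  -0.2] shift [-1.5 -0.8 -0.2]
```

Gripped with 30 N and no side load. Drawing it out.

>>> arm_command(
  targets=[0,0,0,0,0,-5,1,0,0,0,0,0,-15,1,0,0,0,0,0,-28,1,0,0,0,0,0,-42,1,0,0,0,0,0,-58,1,0,0,0,0,0,-75,1,0,0,0,0,0,-90,1,0,0,0,0,0,-90,1,0,0,0,0,0,-90,1,0,0,0,0,0,-90,1],
)

```text
time: 14.8
tool_pos: [0.4698, 0.1834, 0.1827]
ee_rot: [-3.141, 0.435, 2.846]
wrist_force: [-0.1, -0.0, -1.6]
width: 0.026
finger_force: 30.0
```

```bash
python3 -c "
from h import *
state(); print(st2w(10,-22,30)); 
for z in (220,): delta(st2w(10,-22,z),[np.pi,0,np.radians(185)])"
```

```text
t 14.8 stage xy -44.3 401.8 z 182.7 rpy [-180.    24.9  163. ] F [-0.1 -0.  -1.6] w 0.02604128673089328 29.996785819530487
[ 0.56077937 -0.23404473  0.03      ]
turn [ -4.8  24.6 -21.6] shift [-205.1 -372.7   54.5]
```

>>> arm_command(
  targets=[0,0,0,0,0,-30,1,0,0,0,0,0,-60,1,-4.8,24.6,-21.6,-205,-373,54.5,1,-4.8,24.6,-21.6,-205,-373,54.5,1,-4.8,24.6,-21.6,-205,-373,54.5,1,-4.8,24.6,-21.6,-205,-373,54.5,1,-4.8,24.6,-21.6,-205,-373,54.5,1,-4.8,24.6,-21.6,-205,-373,54.5,1,-4.8,24.6,-21.6,-205,-373,54.5,1,-4.8,24.6,-21.6,-205,-373,54.5,1,-4.8,24.6,-21.6,-205,-373,54.5,1,-4.8,24.6,-21.6,-205,-373,54.5,1,-4.8,24.6,-21.6,-205,-373,54.5,1,-4.8,24.6,-21.6,-205,-373,54.5,1,-4.8,24.6,-21.6,-205,-373,54.5,1,-4.8,24.6,-21.6,-205,-373,54.5,1],
)

```text
time: 16.4
tool_pos: [0.561, -0.2328, 0.221]
ee_rot: [-3.142, 0.002, -3.053]
wrist_force: [-0.1, -0.2, -0.8]
width: 0.0259
finger_force: 30.0
```

```bash
python3 -c "
from h import *
state(); delta(st2w(10,-22,140),[np.pi,0,np.radians(185)])"
```

```text
t 16.4 stage xy 10.4 -20.8 z 221.0 rpy [-1.800e+02  1.000e-01 -1.749e+02] F [-0.1 -0.2 -0.8] w 0.025854949492581776 29.9966561794281
turn [-0.   0.1  0.1] shift [ 0.5 -1.2 81. ]
```

>>> arm_command(
  targets=[0,0.1,0,0.5,-1,30,1,0,0.1,0,0.5,-1,60,1,0,0.1,0,0.5,-1,78,1,0,0.1,0,0.5,-1,80,1,0,0.1,0,0.5,-1,80,1,0,0.1,0,0.5,-1,80,1],
)

```text
time: 17.0
tool_pos: [0.5617, -0.2351, 0.1428]
ee_rot: [-3.14, 0.003, -3.054]
wrist_force: [-0.2, 0.2, -1.8]
width: 0.0256
finger_force: 30.0
```

Run:
```python
from h import *
state(); s=snap('wrist'); save(s,'w5.png',(150,110,350,260),4)
b=snap('scene'); 
im=np.hstack([cv2.resize(s['color'][130:270,180:320],(560,560)),]) 
import pickle; pickle.dump((s,b),open('w5.pkl','wb'))
cv2.imwrite('pics/w5.png',np.hstack([cv2.resize(s['color'][130:290,170:330],(400,400)),cv2.resize(b['color'][200:300,165:265],(400,400),interpolation=cv2.INTER_CUBIC)])[:,:,::-1])
```

```text
t 17.0 stage xy 10.8 -23.2 z 142.8 rpy [-179.9    0.2 -175. ] F [-0.2  0.2 -1.8] w 0.025626520787083554 29.996613264083862
```

View pics/w5.png

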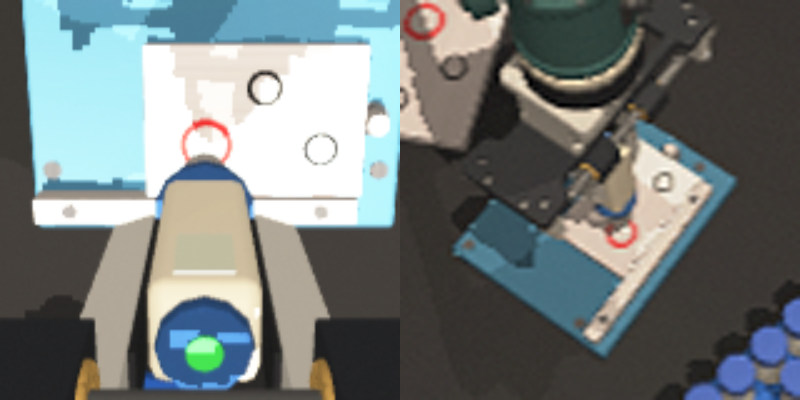

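Left crop: the probe's cap (205,354), collar (205,~190) and ring (206,146) line up laterally. Right crop: the tip is above the ring at (622,232). I'll now check the depth direction numerically in the tool frame.

```bash
cat > m3.py <<'E'
from h import *
import pickle; s,b=pickle.load(open('w5.pkl','rb'))
hsv=cv2.cvtColor(s['color'],cv2.COLOR_RGB2HSV)
red=((hsv[...,0]<9)|(hsv[...,0]>171))&(hsv[...,1]>70)&(hsv[...,2]>100)
red[:130]=0;red[:,:230]=0;red[:,280:]=0;red[215:]=0
v,u=np.nonzero(red); P=onplane(s,np.c_[u,v],.03)[:,:2]*1e3
A=np.c_[2*P,np.ones(len(P))]; x=np.linalg.lstsq(A,(P**2).sum(1),rcond=None)[0]
print('ring',x[:2],'r',np.sqrt(x[2]+x[0]**2+x[1]**2),len(u))
# cap centre in tool frame
g=(hsv[...,0]>40)&(hsv[...,0]<85)&(hsv[...,1]>90)&(hsv[...,2]>80);g[:240]=0
v,u=np.nonzero(g);Tt=s['T_tool_cam'];st=dict(s);st['T']=Tt
C=cloud(st);print('green',len(u),u.mean(),v.mean(),'tool cloud',np.median(C[g],0)*1e3,'ray at z-54',onplane(st,[[u.mean(),v.mean()]],-.054)*1e3)
bl=(hsv[...,0]>100)&(hsv[...,0]<125)&(hsv[...,1]>90);bl[:185]=0;bl[225:]=0;bl[:,:228]=0;bl[:,280:]=0
v,u=np.nonzero(bl);e=np.array([[c,v[u==c].min()-.5] for c in np.unique(u)]);
p=onplane(st,e,.030)[:,:2]*1e3;p=p[p[:,0]>3]
A=np.c_[2*p,np.ones(len(p))];x=np.linalg.lstsq(A,(p**2).sum(1),rcond=None)[0]
print('collar tool xy',x[:2],'r',np.sqrt(x[2]+x[0]**2+x[1]**2),len(p))
E
python3 m3.py
```

```text
ring [ 561.09662884 -233.49948616] r 10.553053196115835 94
green 131 251.61068702290078 272.19847328244276 tool cloud [ -2.08839987   1.32333543 -56.32026581] ray at z-54 [[ -3.40935724   1.11851445 -54.        ]]
collar tool xy [0.10811978 0.9354861 ] r 15.735972993362624 38
```

Everything agrees to within about 2 mm. Descending to just above contact.

>>> arm_command(
  targets=[0,0.2,0,0,0.6,8,1,0,0.2,0,0,0.6,16,1,0,0.2,0,0,0.6,22,1,0,0.2,0,0,0.6,25,1,0,0.2,0,0,0.6,25,1,0,0.2,0,0,0.6,25,1],
)

```text
time: 17.7
tool_pos: [0.5607, -0.2346, 0.1156]
ee_rot: [-3.142, -0.004, -3.055]
wrist_force: [-0.1, 0.7, -2.2]
width: 0.0261
finger_force: 30.0
```

Run:
```python
from h import *
state(); s=snap('wrist'); b=snap('scene'); print(robot.get_obs()['wrist_force'])
import pickle; pickle.dump((s,b),open('w6.pkl','wb'))
cv2.imwrite('pics/w6.png',np.hstack([cv2.resize(s['color'][150:230,210:290],(400,400),interpolation=cv2.INTER_CUBIC),cv2.resize(b['color'][225:275,195:245],(400,400),interpolation=cv2.INTER_CUBIC)])[:,:,::-1])
```

```text
t 17.7 stage xy 9.9 -22.6 z 115.6 rpy [-180.    -0.2 -175. ] F [-0.1  0.7 -2.2] w 0.026116158942400054 29.996625781059265
[ 0.86535494 -0.03777472 -1.19021131]
```

View pics/w6.png

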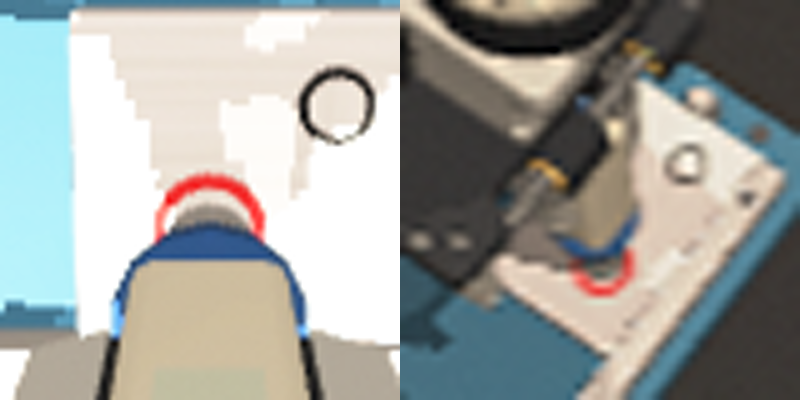

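Left: ring (columns 157–265) and barrel (centre 210) are aligned, with the barrel edge at row ~203. Right: the nose sits over the ring centre (604,265). One numeric check on the barrel edge.

Run:
```python
from h import *
import pickle; s,b=pickle.load(open('w6.pkl','rb'))
print(s['color'][180:198,252].tolist())
for v in (189.5,190.5,191.5): print(v,onplane(s,[[252,v]],.038)*1e3+[9*np.cos(SY),9*np.sin(SY),0])
im=s['color'];hsv=cv2.cvtColor(im,cv2.COLOR_RGB2HSV)
red=((hsv[...,0]<9)|(hsv[...,0]>171))&(hsv[...,1]>70);red[:180]=0;red[:,:235]=0;red[:,270:]=0;red[205:]=0
c=[[u,np.nonzero(red[:,u])[0].min()-.5] for u in range(250,255)]
print('ring outer edge + 12',onplane(s,c,.03).mean(0)*1e3+[12*np.cos(SY),12*np.sin(SY),0])
```

```text
[[235, 225, 212], [234, 223, 210], [236, 226, 213], [238, 228, 217], [238, 197, 184], [242, 98, 91], [244, 43, 42], [235, 95, 90], [236, 207, 195], [236, 226, 213], [228, 213, 199], [174, 160, 149], [150, 140, 131], [150, 139, 130], [92, 98, 112], [45, 68, 100], [49, 85, 137], [51, 89, 143]]
189.5 [[ 561.67652156 -232.92080439   38.        ]]
190.5 [[ 562.71488662 -232.83103476   38.        ]]
191.5 [[ 563.755354   -232.74108324   38.        ]]
ring outer edge + 12 [ 561.23297567 -232.93854365   30.        ]
```

The tip is only about 1.5 mm off in x. I'll correct by 1 mm and press gently.

>>> arm_command(
  targets=[0,0,0,1,0,0,1,0,0,0,1,0,1,1,0,0,0,1,0,2,1,0,0,0,1,0,3,1,0,0,0,1,0,3,1,0,0,0,1,0,3,1],
)

```text
time: 18.4
tool_pos: [0.5598, -0.2347, 0.113]
ee_rot: [-3.141, -0.003, -3.055]
wrist_force: [-0.9, -0.3, 0.4]
width: 0.026
finger_force: 30.0
```

```bash
cat > f.py <<'E'
from h import *
state(); F=[]
for i in range(6): F.append(robot.get_obs()['wrist_force']); robot.snapshot('wrist')
print(np.mean(F,0).round(2),np.std(F,0).round(2)); state()
E
python3 f.py
```

```text
t 18.4 stage xy 8.9 -22.6 z 113.0 rpy [-180.    -0.2 -175. ] F [-0.9 -0.3  0.4] w 0.025956063399130116 29.996868073940277
[-0.18 -0.31  0.13] [0.43 0.26 0.2 ]
t 18.7 stage xy 8.9 -22.6 z 112.8 rpy [-180.    -0.2 -175. ] F [ 0.1  0.5 -0.1] w 0.025854182313229647 29.99700039625168
```

>>> arm_command(
  targets=[0,0,0,0,0,1,1,0,0,0,0,0,2,1,0,0,0,0,0,2.7,1,0,0,0,0,0,2.7,1,0,0,0,0,0,2.7,1],
)

```text
time: 19.2
tool_pos: [0.5598, -0.2347, 0.1102]
ee_rot: [-3.141, -0.003, -3.055]
wrist_force: [-0.9, -0.1, 2.0]
width: 0.0256
finger_force: 30.0
```

```bash
python3 f.py
python3 - <<'E'
from h import *
s=snap('wrist'); b=snap('scene')
cv2.imwrite('pics/w7.png',np.hstack([cv2.resize(s['color'][150:250,210:310],(400,400),interpolation=cv2.INTER_CUBIC),cv2.resize(b['color'][220:270,195:245],(400,400),interpolation=cv2.INTER_CUBIC)])[:,:,::-1])
E
```

```text
t 19.2 stage xy 8.9 -22.6 z 110.2 rpy [-180.    -0.2 -175. ] F [-0.9 -0.1  2. ] w 0.025627088910943445 29.997244477272034
[-0.33 -0.37  1.82] [0.64 0.61 0.24]
t 19.5 stage xy 8.9 -22.6 z 110.1 rpy [-180.    -0.2 -175. ] F [-0.3 -0.5  1.8] w 0.025964742867893433 29.99720871448517
```

View pics/w7.png

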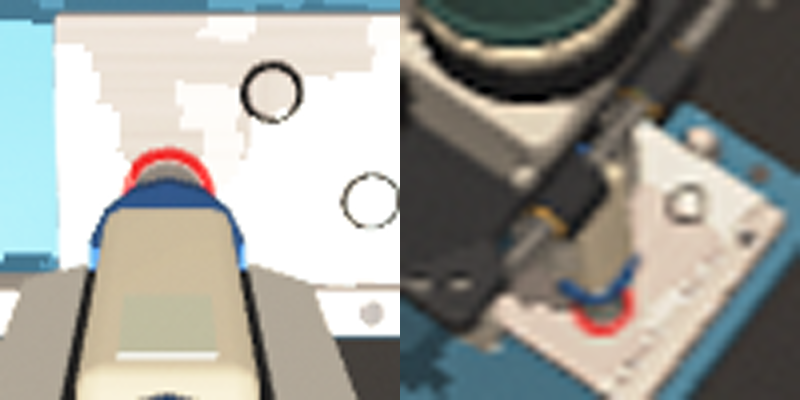

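The barrel sits concentric in the red ring in both views (left (170,170), right (604,310)). The force is about 3.2 N, which matches the tip being half-way in, and the coupon is still on the fence and pin. Handing in.

```bash
python3 -c "
from h import *
print(robot.close_job())"
```

```text
the job is handed in; nothing more can be done
None
```

I handed the job in at about 19.6 s; the hand-in call returned no verdict. By my measurements the coupon is home against fence and pin, and the probe is gripped upright in the red ring at about 3 N, with the tip roughly half-way in.

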